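# Check the filter plate of the bar's water dispenser

## Robot

A 6-joint arm with a two-finger parallel gripper is mounted at the origin on a cart in front of the work surface, level with it; the furniture and walls round the work are solid. World frame = base frame: x ahead of the robot, y to its left, z up, the work surface at z = 0. Lengths are in mm, angles in rad, forces in N, time in s.
With the tool pointing down it reaches from about 275 to 1000 mm from the base axis. Payload 8.4 kg.
Tool frame: the origin (TCP) lies at the very end of the fingers, on their centre line; the grasp point (between the pads) lies 19 mm behind it; z points along the fingers, y is the direction in which the jaws open and shut (so a half turn about z gives the same grasp; the last joint's range is limited). The gripper opens to 85 mm and grips with 20 to 120 N. Pads are 22 mm wide; open, the fingers measure 114 mm over their backs; the gripper's body (76 mm by 85 mm) begins 54 mm behind the grasp point. The pads swing forward as they close: fully open they stand 13 mm farther back than shut.
Start: joints at [-0.002, 0.353, 1.633, -0, 1.155, -0.002], TCP at [625.002, -0, 231.281] pointing down, gripper open.
Joint ranges: [-2.63, 2.63], [-0.92, 2.1], [0.06, 2.66], [-1.3, 4.44], [0, 2.69], [-3.02, 3.02]. Speed limits (rad/s): [2.22, 2.22, 2.79, 3.14, 3.14, 3.14].

## Interface

Orientations are given as [roll, pitch, yaw] about the fixed x, y, z axes, in that order (R = Rz(yaw) Ry(pitch) Rx(roll)).
In Python, from rig import readout, grab_frame, calibration, r gives the robot as it stands. The module is installed in compiled form; this text tells all that it offers.
- The arm moves only by the tool play_rows, never from a script. Its argument "rows" is a list of rows, each a list of 3 entries, a list of its own where there are three numbers: the closure in counts, from 0 (fully open) to 255 (shut), then the shift along the tool's x, y, z in cm, then the turn, a rotation vector about the tool's x, y, z in rad. In form: [[gripper, [dx, dy, dz], [rx, ry, rz]], ...]. A call has 1 to 12 rows; each row is the pose to reach, as a shift and turn from the pose commanded when the call began, along the tool's axes at that moment; what a row does not reach only later rows make up. A row lasts 1/12 s, in which the tool goes at most 41.7 mm and 7.16 degrees, less where a joint would pass 70% of its speed; a pose out of reach is approached as far as the arm can. A call with a gripper value outside its range is refused whole. The fingers move at their own pace and stop on an object; "squeeze" is the grip in N (left out, the last holds). Time passes only in rows, so rows that repeat a pose let the fingers close. It gives the time, the measured TCP pose, the force and the opening at its end, in the units of the state.
- readout.sense(): the state, without advancing time (a new reading comes with each control period).
- grab_frame(name): name is "scene" or "side" or "wrist"; returns (picture, depth): 420x560x3 uint8, red, green, blue; 420x560 float32, mm along the optical axis (not along the pixel's ray), 0 where there is no reading.
- calibration(name): a dict with "vfov" (degrees; the focal length in pixels is half the picture's height over the tangent of half this angle, whatever the lens; pixels are square), "cx", "cy" (the principal point, pixels), "cam_to_world" (4x4, takes a point from camera to world coordinates). Camera axes: x right, y down, z forward; pixel columns grow to the right and rows downward; lengths in mm; the calibration is good to about 2 mm. A picture is of the moment at which its call begins: read the wrist's pose just before it. calibration takes no time and is no camera call; for the wrist camera it gives the pose at the moment of the call.
- r.sign_off(): hands the job in, once; it reports no verdict.
The state is a dict: "clock": time; "qpos": joint angles; "qvel": joint speeds; "joint_efforts": joint torques, N m; "eef_pos": TCP position; "tcp_rot": TCP orientation; "contact_force": force on the tool from outside, world axes, zero at the start; "wrist_torque": the same for the moment, N m; "opening": opening from 0.0 (shut) to 1.0 (fully open).
Only numpy, scipy, OpenCV 4.12 (cv2) and the standard library are available. Lean on these libraries where they do the work, as an engineer would, in place of code of your own. Each camera call takes 0.05 s, during which the arm holds its last target.

## Task

The left hinge pin of the water dispenser's black hood has crept out: with the hood still down, first push the pin fully home. Then swing the hood up until it stands open by itself, take the filter plate by its blue tab and draw it straight up out of its slot. Finish still holding the plate in the gripper, upright and still, in front of the dispenser's casing with its lower edge well above the casing's top, so that the head bartender can look at it; leave the hood open, the pin home and the other things on the stand where they are.

Things in the scene. Friction and masses are not known exactly. Their poses are not given: they have to be found in the camera images.
- dispenser: steel bar-top water dispenser, black front panel, fixed. Origin on the stand's top; x front to back (away from the robot at yaw 0), y to its left, z up. Casing: x -78 to 75, y -190 to 72, z 0 to 120 mm. At its right a swan-neck tap, z up to 265 (x -107 to 23, y -182 to -114), over a drip tray 14 high (x -165 to -77, y -187 to -83). Free in front of the hood.
- hood (a joint): black hood flap over the filter slot, 124 wide (y), 114 deep (dispenser x -72 to 42), up to 36 above the casing's top, 0.16 kg. 0 = shut; grows to 1.8 rad as its front edge swings up and back; beyond 1.4 it is clear of the slot, at 1.6 all of it is behind the hinge axis or 20 mm before it at most. Stiff friction hinge (0.2 N m): stays at any angle where it is left; lifting at the bar takes 2 to 3 N.
- hood_hinge (a point): point on the hood's hinge axis, in the hood's middle (dispenser x 55, y 0, z 132 mm). The axis runs along the dispenser's y. The hinge brackets at y 26 to 70 either side of it reach z 142.
- hood_bar (a point): middle of the hood's blue pull bar: round, 10 thick, 72 long, parallel to the dispenser's y, 42 in front of the hood's front face (35 in front of the casing's); shut, at dispenser x -113, y 0, z 136 mm: 168 in front of the hinge axis, 4 above it. Moves with the hood.
- pin_head (a point): middle of the outer face of the left hinge pin's brass head, facing the dispenser's +y. Head 18 across, 6 thick; shank 8.6 across, 46 long, tapered tip, pointing to -y into the 10 mm holes of outer fork ear, hood lug and inner ear. Loose (20 g, slides lightly, droops a little, may catch once on an ear: push on or again); starts 14 to 19 mm out; goes along the dispenser's -y until the head meets the ear.
- pin_seat (a point): where pin_head lies when the pin is fully home (dispenser x 55, y 76, z 132 mm); the casing's left side is at y 72. Its y axis is the dispenser's y.
- slot_mouth (a point): middle of the mouth of the filter slot in the casing's top (dispenser x -20, y 0, z 120 mm). The slot is 9 wide (x), 104 long (y) and 84 deep, straight down, 75 in front of the hinge axis.
- plate_tab (a point): middle of the filter plate's blue tab: 10 thick (plate x), 36 wide (plate y), 24 tall, on the middle of the plate's upper edge; in the slot it spans 120 to 144 mm above the stand, the casing's flat top free around it. Axes are the plate's (x across the thickness, z up).
- plate_middle (a point): middle of the white filter plate itself, 54 below the middle of the tab: 7 thick (x), 100 wide (y), 84 tall (z, lower edge 42 below this point), 0.12 kg (varies 0.8 to 1.3 times). In the slot its upper edge is flush with the casing's top; it slides with 1 mm play.
- deck_front (a point): middle of the upper front edge of the casing (dispenser x -75, y 0, z 120 mm); its axes are the dispenser's.
- filter_plate: the filter plate with its tab as a whole; origin at the middle of its lower edge, axes as plate_middle
- copper_jug: copper water jug, 215 tall (mm); origin at the centre of its underside; leave it alone
- wine_a: wine bottle, black cap, 74 across, 299 tall (mm); origin at the centre of its underside; leave it alone
- wine_b: wine bottle, green cap, 74 across, 299 tall (mm); origin at the centre of its underside; leave it alone
- shaker_tin: steel shaker tin, 74 across, 156 tall (mm); origin at the centre of its underside; leave it alone
- bitters_a: small brown bottle with a yellow cap, 47 across, 138 tall (mm); origin at the centre of its underside; leave it alone
- jigger: steel double-cone jigger, 41 across, 97 tall (mm); origin at the centre of its underside; leave it alone
- lemon_0: yellow lemon, 83 x 58 x 58, lying (mm); origin at the centre of its underside; leave it alone
- bar_tumbler_2: short clear tumbler on the dispenser's drip tray, 76 across, 86 tall (mm); origin at the centre of its underside; leave it alone

How it is judged (in metres and radians):
On the way, in this order (a step that is already met when the one before it is completed fails the run):
1. the left hinge pin is fully home while the hood is still down (y of pin_head in the frame of pin_seat below 0.003 m and distance between pin_head and pin_seat below 0.006 m and value of joint hood below 0.1 rad), for 0.2 s.
2. the hood stands open, the plate still in its slot (y of pin_head in the frame of pin_seat below 0.003 m and distance between pin_head and pin_seat below 0.006 m and value of joint hood above 1.4 rad and z of plate_middle in the frame of slot_mouth below 0 m), for 0.2 s.
3. the plate is drawn up clear of the slot (z of plate_middle in the frame of slot_mouth above 0.044 m), for 0.1 s.
At the end, for the whole second after the job is handed in: Plate gripped, carried by nothing else, still, within 17 deg of upright; its middle 10-200 mm before the casing's front and within 200 mm of the hood's middle sideways; lower edge at least 20 mm above the casing's top; hood open over 1.3 rad, pin home within 3 mm (y of pin_head in the frame of pin_seat below 0.003 m and distance between pin_head and pin_seat below 0.006 m and value of joint hood above 1.3 rad and x of plate_middle in the frame of deck_front between -0.2 and -0.01 m and y of plate_middle in the frame of deck_front between -0.2 and 0.2 m and z of plate_middle in the frame of deck_front above 0.062 m and angle between plate_middle's own z axis and vertical below 0.3 rad and contact force between the fingers and filter_plate above 1 N and contact force between filter_plate and dispenser below 0.2 N and linear speed of filter_plate below 0.05 m/s); the arm keeps its last pose, push and grip.
It fails at once if the hood is raised while the left hinge pin is not home (value of joint hood above 0.15 rad and not (y of pin_head in the frame of pin_seat below 0.003 m and distance between pin_head and pin_seat below 0.006 m)).
It fails at once if another thing on the stand is moved more than 40 mm (distance of any of copper_jug, wine_a, wine_b, shaker_tin, bitters_a, jigger, lemon_0, bar_tumbler_2 from where it was at the start of the episode above 0.04 m).
It fails at once if another thing on the stand is knocked over (angle between any of copper_jug, wine_a, wine_b, shaker_tin, bitters_a, jigger, bar_tumbler_2's own z axis and vertical above 0.5 rad).
It also fails if it takes over 70 s, if anything falls off the work surface, if the arm or the gripper's body presses on something with over 40 N, if the wrist force passes 120 N, or if a joint passes its speed limit or range.

## Working session

There is one attempt and no reset: what is moved stays moved. The work goes in short steps, Python scripts to look and compute and a tool call to move; the robot and the scene stay as the last step left them, time stands still between calls to the robot, and variables do not carry over. Pictures are saved under pics/ and viewed, and the job is handed in when it is done.

Besides the shell and the picture viewer there is one more tool, called after "Call:" as name([rows], argument=value, ...), one row to a line, values as JSON. play_rows: Moves the arm, as the interface text tells. Its arguments: {"type":"object","properties":{"rows":{"type":"array"},"squeeze":{"type":"number"}},"required":["rows"]}

```bash
mkdir -p pics; python3 - <<'E'
from rig import readout, grab_frame, calibration, r
import numpy as np,cv2
print(readout.sense())
for n in ["scene","side"]:
    p,d=grab_frame(n); c=calibration(n); print(n,c)
    cv2.imwrite(f"pics/{n}0.png",p[:,:,::-1]); np.save(f"pics/{n}0.npy",d)
E
```

```text
{'clock': 0.0, 'qpos': array([-2.40118298e-03,  3.53670949e-01,  1.63415167e+00, -1.85169777e-06,
        1.15520755e+00, -2.39722671e-03]), 'qvel': array([-1.37103144e-03,  1.14531931e-04,  1.49937756e-03, -8.91409524e-05,
        4.09452840e-04, -1.44267418e-03]), 'joint_efforts': array([-2.03471049e-03, -6.05236173e+01, -3.42063046e+01, -2.62302356e-04,
        9.48130677e-03,  3.61521288e-06]), 'eef_pos': array([ 6.24509315e+02, -1.40258997e-04,  2.30539944e+02]), 'tcp_rot': array([-3.14015513e+00, -1.75306083e-06,  1.57079312e+00]), 'contact_force': array([ 1.32118352,  0.0032977 , -0.34856149]), 'wrist_torque': array([-0.02917559, -0.01200164,  0.01976493]), 'opening': 0.9980916482683939}
scene {'vfov': 48.641802080085576, 'cx': 278.1902459804659, 'cy': 201.99218712855804, 'cam_to_world': array([[-1.78750416e-01, -6.49661164e-01,  7.38910455e-01,
        -5.26052241e+02],
       [-9.83754508e-01,  1.30677405e-01, -1.23087299e-01,
         1.69883382e+02],
       [-1.65938629e-02, -7.48908398e-01, -6.62465739e-01,
         1.06976152e+03],
       [ 0.00000000e+00,  0.00000000e+00,  0.00000000e+00,
         1.00000000e+00]])}
side {'vfov': 47.97748696315605, 'cx': 277.7753100979905, 'cy': 209.24929097753562, 'cam_to_world': array([[-8.61868649e-01, -2.87391202e-01,  4.17838162e-01,
        -4.57303088e+01],
       [-5.06916454e-01,  5.12209155e-01, -6.93309088e-01,
         9.79375929e+02],
       [-1.47695996e-02, -8.09350406e-01, -5.87140341e-01,
         9.59050331e+02],
       [ 0.00000000e+00,  0.00000000e+00,  0.00000000e+00,
         1.00000000e+00]])}
```

View pics/scene0.png

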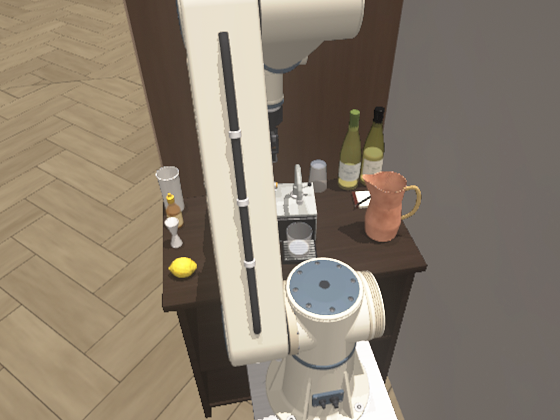

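View pics/side0.png

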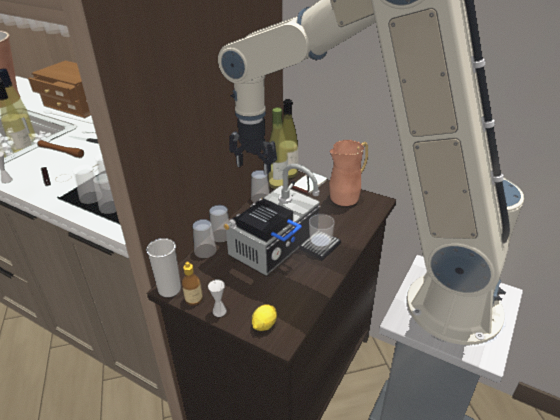

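```bash
cat > h.py <<'E'
import numpy as np,cv2
from rig import readout, grab_frame, calibration, r
def K(n):
    c=calibration(n); f=210/np.tan(np.radians(c['vfov']/2)); return f,c['cx'],c['cy'],c['cam_to_world']
def cloud(n,d):
    f,cx,cy,T=K(n); v,u=np.mgrid[:420,:560]
    P=np.stack([(u-cx)/f*d,(v-cy)/f*d,d],-1); return P@T[:3,:3].T+T[:3,3]
def proj(n,X,T=None):
    f,cx,cy,T0=K(n); T=T0 if T is None else T
    X=np.atleast_2d(X); P=(X-T[:3,3])@T[:3,:3]; return np.c_[P[:,0]/P[:,2]*f+cx,P[:,1]/P[:,2]*f+cy]
def crop(p,u0,v0,u1,v1,s,name):
    q=cv2.resize(p[v0:v1,u0:u1,::-1],None,fx=s,fy=s,interpolation=cv2.INTER_CUBIC)
    for u in range((u0+9)//10*10,u1,10): cv2.putText(q,str(u),((u-u0)*s,8),0,.3,(0,255,0)); cv2.line(q,((u-u0)*s,10),((u-u0)*s,14),(0,255,0))
    for v in range((v0+9)//10*10,v1,10): cv2.putText(q,str(v),(0,(v-v0)*s+4),0,.3,(0,255,0))
    cv2.imwrite(name,q)
E
python3 - <<'E'
from h import *
p=cv2.imread('pics/side0.png')[:,:,::-1]
crop(p,200,150,350,280,5,'pics/c0.png')
E
```

```text
(no output)
```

View pics/c0.png

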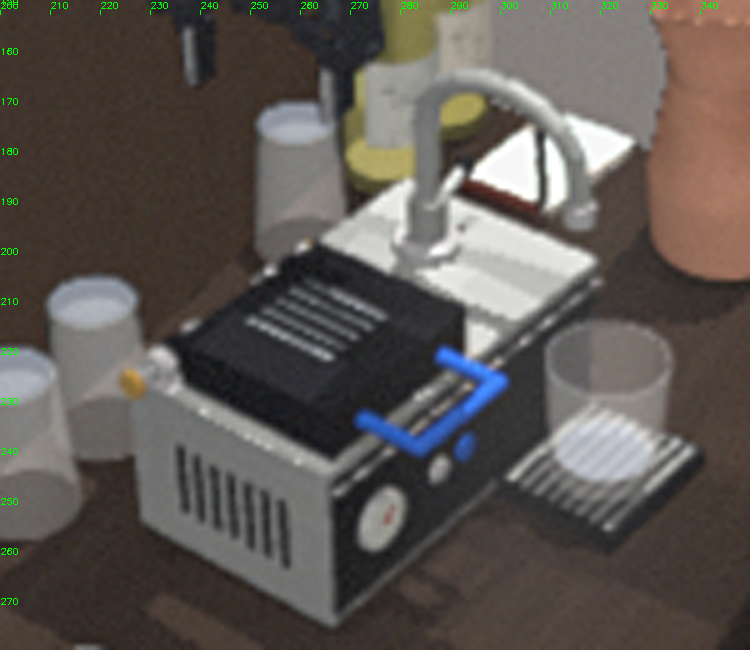

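```bash
python3 - <<'E'
from h import *
from scipy.optimize import least_squares
d=np.load('pics/side0.npy'); C=cloud('side',d)
for uv in [(226,226),(250,248),(290,233),(267,260),(250,215),(305,200),(285,238),(219,230),(297,228)]: print(uv,C[uv[1],uv[0]].round(1))
obj=np.array([[-78,72,120],[-78,72,0],[75,72,0],[-78,-190,120],[-113,36,136],[-113,-36,136]],float)
px=np.array([[266.5,245],[266.5,275],[228.5,254],[319.5,204.5],[283.5,239],[299.5,226]])
def W(t,o): c,s=np.cos(t[2]),np.sin(t[2]); return o@np.array([[c,s,0],[-s,c,0],[0,0,1]])+[t[0],t[1],0]
f=lambda t:(proj('side',W(t,obj))-px).ravel()
s=least_squares(f,[600,0,0],x_scale=[100,100,.3],loss='soft_l1')
print(s.x,f(s.x).round(1))
t=s.x
print('pin seat',W(t,np.array([[55,76,132.],[55,95,132]])),proj('side',W(t,np.array([[55,76,132.],[55,90,132],[55,95,132]]))))
# objects: points with z>15 not dispenser overview
E
```

```text
(226, 226) [626.2 150.5 137.2]
(250, 248) [553.  143.3  80.8]
(290, 233) [449.7  94.4 142.2]
(267, 260) [494.5 146.8  63.8]
(250, 215) [581.2  93.4 155.5]
(305, 200) [501.8 -93.8 120.9]
(285, 238) [453.2 116.1 138.6]
(219, 230) [708.4  85.3  45.5]
(297, 228) [445.7  61.4 138.6]
[ 5.63048449e+02  6.50760638e+01 -1.53373594e-01] [-1.1 -0.3  0.2  1.4  0.1  0.6  0.9 -2.9  0.  -0.3 -0.1 -0.1]
pin seat [[629.01356787 131.78140892 132.        ]
 [631.91625464 150.55837378 132.        ]] [[229.13895771 223.6356652 ]
 [225.72054948 225.99696122]
 [224.4889606  226.84769225]]
```

```bash
python3 - <<'E'
from h import *
c=calibration('wrist');print(c, readout.sense()['clock'])
p,d=grab_frame('wrist'); np.save('pics/w0.npy',d); np.save('pics/w0T.npy',c['cam_to_world']); cv2.imwrite('pics/w0.png',p[:,:,::-1])
C=cloud('side',np.load('pics/side0.npy'))
# top-view map from side cloud of things z 20..100
q=np.full((420,560,3),255,np.uint8)
m=(C[...,2]>15)&(C[...,2]<320)&(C[...,0]>200)
P=C[m]; 
for x,y,z in P:
    u=int(280-y/2);v=int(420-(x-200)/2)
    if 0<=u<560 and 0<=v<420: q[v,u]=(int(z*.8),0,255-int(z*.8))
for g in range(-500,501,100): cv2.putText(q,str(g),(280-g//2,415),0,.3,0)
for g in range(200,1000,100): cv2.putText(q,str(g),(0,420-(g-200)//2),0,.3,0)
cv2.imwrite('pics/top.png',q)
E
```

```text
{'vfov': 69.85264699771474, 'cx': 275.2820121223706, 'cy': 213.87514897525006, 'cam_to_world': array([[ 9.99999789e-01, -1.91866558e-04, -6.20776264e-04,
         6.25132150e+02],
       [-3.74168712e-04, -9.51136528e-01, -3.08770409e-01,
         7.82179786e+01],
       [-5.31200265e-04,  3.08770576e-01, -9.51136399e-01,
         3.73905325e+02],
       [ 0.00000000e+00,  0.00000000e+00,  0.00000000e+00,
         1.00000000e+00]])} 0.1
```

View pics/w0.png

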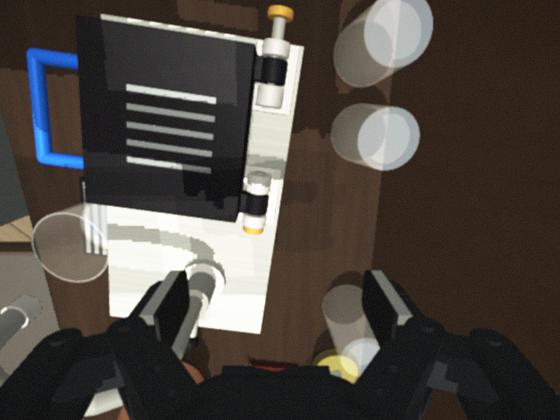

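View pics/top.png

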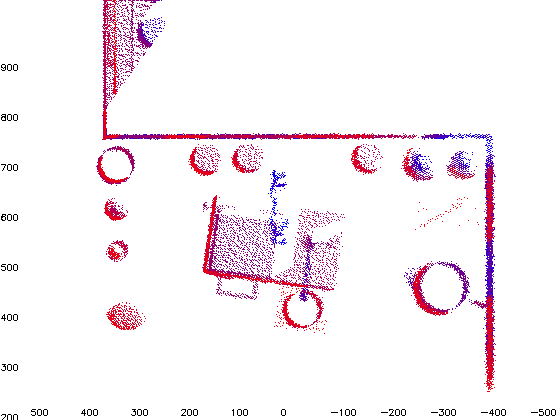

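```bash
python3 - <<'E'
from h import *
from scipy.optimize import least_squares
T=np.load('pics/w0T.npy')
f,cx,cy,_=K('wrist')
def W(t,o): c,s=np.cos(t[2]),np.sin(t[2]); return o@np.array([[c,s,0],[-s,c,0],[0,0,1]])+[t[0],t[1],0]
obj=np.array([[75,72,120],[75,-190,120],[-78,-190,120],[-113,36,136],[-113,-36,136]],float)
px=np.array([[304,46],[263,333.5],[109.5,317],[33,53],[44,160.]])
o2=np.array([[-78,72,120],[-78,72,0],[75,72,0],[-113,36,136],[-113,-36,136]],float)
p2=np.array([[266.5,245],[266.5,275],[228.5,254],[283.5,239],[299.5,226]])
t0=[563,65.1,-.1534]
print((proj('wrist',W(t0,obj),T)-px).round(1))
g=lambda t:np.r_[(proj('wrist',W(t,obj),T)-px).ravel(),1.5*(proj('side',W(t,o2))-p2).ravel()]
s=least_squares(g,t0,x_scale=[100,100,.3],loss='soft_l1'); t=s.x
print(t,g(t).round(1))
d=np.load('pics/w0.npy'); P=np.stack([(np.mgrid[:420,:560][1]-cx)/f*d,(np.mgrid[:420,:560][0]-cy)/f*d,d],-1)@T[:3,:3].T+T[:3,3]
for uv in [(281,12),(281,25),(270,95),(275,48),(38,100),(300,60),(255,215),(290,200),(255,320),(150,310),(40,52),(380,140)]: print(uv,P[uv[1],uv[0]].round(1), (( P[uv[1],uv[0]]-[t[0],t[1],0])@W([0,0,t[2]],np.eye(3)).T).round(1))
for nm,o in dict(seat=[55,76,132],out=[55,93,132],bar=[-113,0,136],tab=[-20,0,132]).items(): print(nm,W(t,np.array([o],float)).round(1), proj('wrist',W(t,np.array([o],float)),T).round(1))
p=cv2.imread('pics/w0.png')[:,:,::-1]; crop(p,240,0,320,110,7,'pics/c1.png')
E
```

```text
[[ 1.9  5.4]
 [-4.2  1.4]
 [-2.7 -1.5]
 [ 6.1  4.7]
 [ 3.1 -1.6]]
[ 5.62069684e+02  6.69681847e+01 -1.33506275e-01] [-0.8  0.1 -1.3 -0.9 -0.1 -1.3  3.4  5.1  2.5 -1.  -0.6  0.2  1.2  2.8
 -0.   2.3  1.  -0.2  0.3 -0.2]
(281, 12) [628.9 144.6 140.7] [ 55.9  85.8 140.7]
(281, 25) [629.  138.3 135.6] [ 56.8  79.6 135.6]
(270, 95) [621.2  92.8 141.7] [ 55.2  33.4 141.7]
(275, 48) [624.8 122.8 142.5] [ 54.8  63.7 142.5]
(38, 100) [453.1  89.5 141.3] [-111.     7.8  141.3]
(300, 60) [643.8 118.8 120.7] [ 74.1  62.3 120.7]
(255, 215) [6.081e+02 1.000e-01 1.362e+02] [ 54.5 -60.2 136.2]
(290, 200) [ 6.438e+02 -2.430e+01  3.000e-01] [ 93.2 -79.6   0.3]
(255, 320) [ 604.6 -116.   120.1] [  66.5 -175.6  120.1]
(150, 310) [578.7  10.  279. ] [ 24.  -54.3 279. ]
(40, 52) [462.3 120.6 141.5] [-106.1   39.8  141.5]
(380, 140) [717.4  58.2 101.3] [155.1  12.  101.3]
seat [[626.7 135.  132. ]] [[277.6  31.8]]
out [[629.  151.8 132. ]] [[281.   4.]]
bar [[450.1  82.  136. ]] [[ 41.7 111. ]]
tab [[542.2  69.6 132. ]] [[168.4 128. ]]
```

View pics/c1.png

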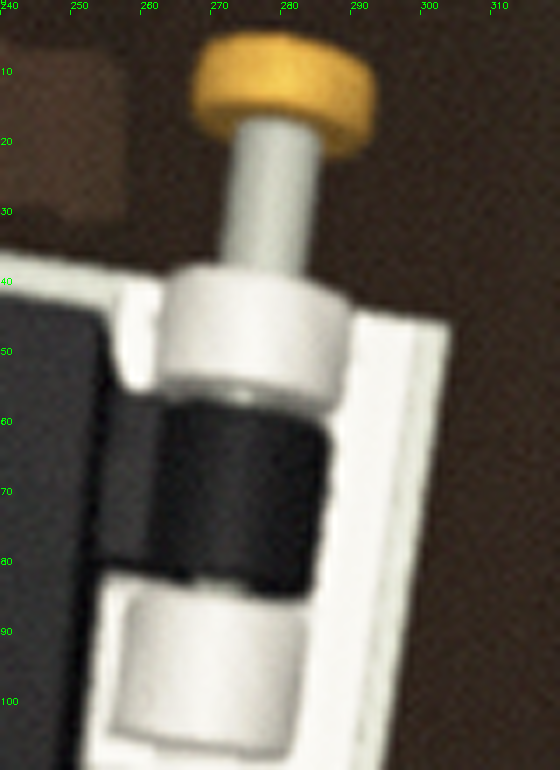

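```bash
python3 - <<'E'
from h import *
T=np.load('pics/w0T.npy'); f,cx,cy,_=K('wrist'); d=np.load('pics/w0.npy')
v,u=np.mgrid[:420,:560]
P=np.stack([(u-cx)/f*d,(v-cy)/f*d,d],-1)@T[:3,:3].T+T[:3,3]
C=cloud('side',np.load('pics/side0.npy'))
# left side points from side cam
sel=C[242:262,232:262].reshape(-1,3); sel=sel[(sel[:,2]>15)&(sel[:,2]<112)]
def line(x,y,nm):
    # robust y=a+b x
    for _ in range(6):
        b,a=np.polyfit(x,y,1); r=y-a-b*x; k=abs(r)<2.0*max(r.std(),.5); x,y=x[k],y[k]
    print(nm,'slope',b,'a',a,'at mean',x.mean(),a+b*x.mean(),'n',len(x),r.std()); return a,b
line(sel[:,0],sel[:,1],'left side y(x)')
# casing back edge from wrist: scan rows for z in 115..125 max x
t=[]
for r in list(range(60,90))+list(range(250,325)):
    m=abs(P[r,:,2]-120)<4; m&=(u[0]>200)&(u[0]<330)
    if m.sum()>3: q=P[r][m]; t.append(q[q[:,0].argmax()])
t=np.array(t); line(t[:,1],t[:,0],'back edge x(y)')
# right edge
t=[]
for c in range(120,255):
    m=(abs(P[:,c,2]-120)<4)&(v[:,0]>230)&(v[:,0]<345)
    if m.sum()>3: q=P[:,c][m]; t.append(q[q[:,1].argmin()])
t=np.array(t); line(t[:,0],t[:,1],'right edge y(x)')
# bar
m=(abs(P[...,2]-140)<6)&(u<60)&(v>60)&(v<150); q=P[m]; print(len(q)); line(q[:,1],q[:,0],'bar x(y)')
m=(abs(P[...,2]-140)<6)&(u<60)&(v>40)&(v<170); q=P[m]; print(q[:,1].min(),q[:,1].max())
# hinge brackets cyl tops
m=(P[...,2]>139)&(P[...,2]<146)&(u>240)&(u<300); q=P[m];line(q[:,1],q[:,0],'hinge')
E
```

```text
left side y(x) slope -0.1381011836764586 a 219.40605630009557 at mean 565.7138391378185 141.28030549300917 n 474 1.2219508740640903
back edge x(y) slope 0.14430627721755598 a 627.3395337120114 at mean -25.05673228201105 623.7236899571575 n 105 0.26370592804124166
right edge y(x) slope -0.3912142206986665 a 109.76547268905121 at mean 538.1534734841839 -100.7678190563443 n 123 21.95282244929323
1554
bar x(y) slope 0.14257864706407605 a 440.8543386682804 at mean 86.02870758183211 453.12019540396903 n 1260 1.8943463458921708
41.99816000082395 123.96599012962324
hinge slope 0.14193389654873298 a 607.4139589744301 at mean 70.79489074387249 617.4621536734497 n 2451 4.297435237679104
```

Call:
play_rows([
  [255, [3.5, 0.2, 0], [0, 0, 0.03]],
  [255, [7, 0.4, 0], [0, 0, 0.06]],
  [255, [10.5, 0.6, 0], [0, 0, 0.09]],
  [255, [14, 0.8, 0], [0, 0, 0.12]],
  [255, [17.5, 0.9, 0], [0, 0, 0.142]],
  [255, [19.5, 1.0, 0], [0, 0, 0.142]],
  [255, [19.5, 1.0, 0], [0, 0, 0.142]],
  [255, [19.5, 1.0, 0], [0, 0, 0.142]],
])

```text
clock: 0.82
eef_pos: [634.6, 196.0, 230.8]
tcp_rot: [-3.141, 0.001, 1.431]
contact_force: [-0.8, 0.0, -0.2]
opening: 0.001
```

```bash
python3 - <<'E'
from h import *
c=calibration('wrist'); p,d=grab_frame('wrist'); np.save('pics/w1.npy',d); np.save('pics/w1T.npy',c['cam_to_world']); cv2.imwrite('pics/w1.png',p[:,:,::-1])
p,d=grab_frame('side');cv2.imwrite('pics/s1.png',p[:,:,::-1])
print(readout.sense())
E
```

```text
{'clock': 0.9167, 'qpos': array([ 2.94932713e-01,  4.13611077e-01,  1.54369043e+00, -4.48258975e-04,
        1.18504549e+00,  4.37058508e-01]), 'qvel': array([-0.0156454 , -0.0053761 ,  0.00175315,  0.00080562, -0.00029459,
        0.00350573]), 'joint_efforts': array([ 1.22796748e+00, -6.51029420e+01, -3.50097835e+01,  7.52991764e-02,
       -1.69484719e-02,  1.04057416e-02]), 'eef_pos': array([634.79732156, 194.26574309, 230.98254676]), 'tcp_rot': array([-3.14108492e+00,  6.95476524e-04,  1.42883952e+00]), 'contact_force': array([-0.02639263, -1.19612168,  0.24269998]), 'wrist_torque': array([ 0.01656141,  0.02148596, -0.02091107]), 'opening': 0.002544790597013081}
```

View pics/w1.png

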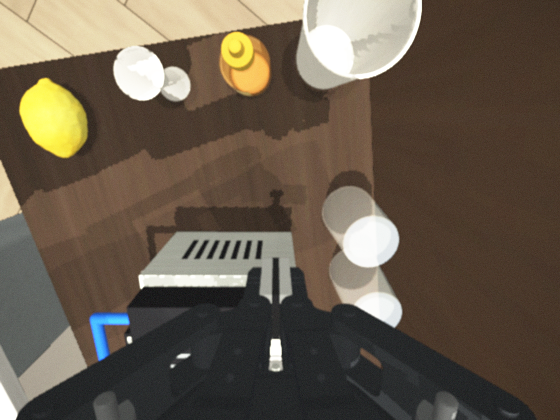

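View pics/s1.png

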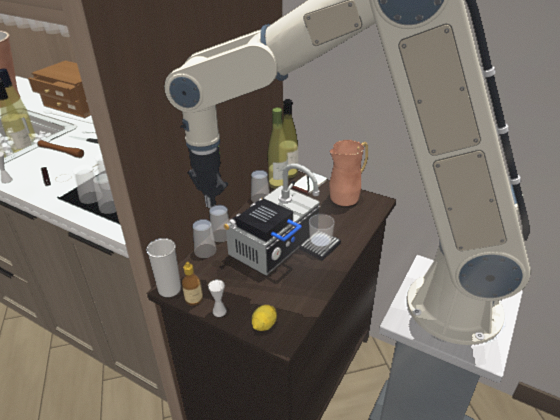

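Call:
play_rows([
  [255, [0, 0, 3], [0, 0, 0]],
  [255, [0, 0, 6], [0, 0, 0]],
  [255, [0, 0, 9], [0, 0, 0]],
  [255, [0, 0, 10.8], [0, 0, 0]],
  [255, [0, 0, 10.8], [0, 0, 0]],
  [255, [0, 0, 10.8], [0, 0, 0]],
])

```text
clock: 1.42
eef_pos: [634.6, 193.6, 122.7]
tcp_rot: [-3.14, 0.001, 1.427]
contact_force: [1.0, 1.5, 0.4]
opening: 0.003
```

```bash
python3 - <<'E'
from h import *
p,d=grab_frame('side');crop(p,170,140,310,260,5,'pics/s2.png')
n=np.array([.99,-.1415]);m=np.array([.1415,.99]);e=readout.sense()['eef_pos'];print(e,n@e[:2]-546.5,m@e[:2]-147.2)
E
```

```text
[635.62470663 194.15056992 124.184234  ] 55.29615391854986 134.94996020884406
```

View pics/s2.png

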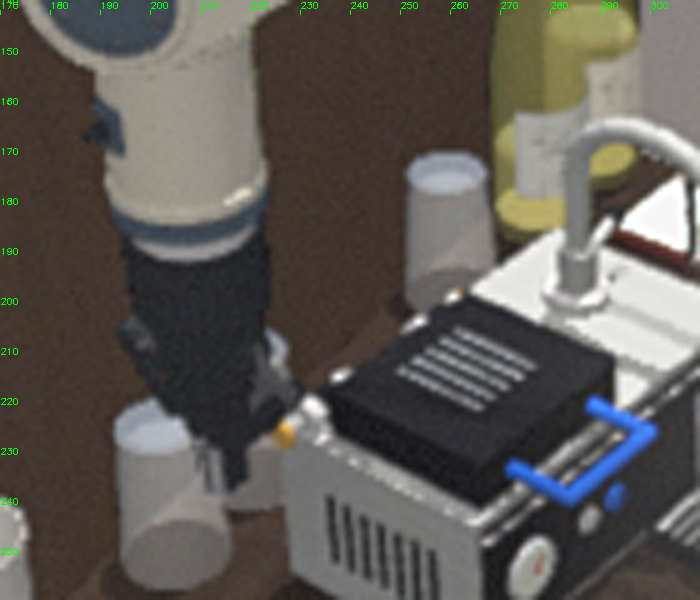

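Call:
play_rows([
  [255, [-1, 0, 0], [0, 0, 0]],
  [255, [-2, 0, 0], [0, 0, 0]],
  [255, [-2.6, 0, 0], [0, 0, 0]],
  [255, [-3.0, 0, 0], [0, 0, 0]],
  [255, [-3.4, 0, 0], [0, 0, 0]],
  [255, [-3.8, 0, 0], [0, 0, 0]],
  [255, [-4.1, 0, 0], [0, 0, 0]],
  [255, [-4.3, 0, 0], [0, 0, 0]],
  [255, [-4.5, 0, 0], [0, 0, 0]],
  [255, [-4.5, 0, 0], [0, 0, 0]],
])

```text
clock: 2.3
eef_pos: [628.5, 150.2, 123.2]
tcp_rot: [-3.141, 0.0, 1.429]
contact_force: [-0.4, 0.3, 0.2]
opening: -0.001
```

```bash
python3 - <<'E'
from h import *
p,d=grab_frame('side');crop(p,170,140,310,260,5,'pics/s3.png')
n=np.array([.99,-.1415]);m=np.array([.1415,.99]);s=readout.sense();e=s['eef_pos'];print(e,s['contact_force'],n@e[:2]-546.5,m@e[:2]-147.2)
E
```

```text
[628.58258082 150.43051347 123.21355231] [-0.3575614   0.23367253 -0.3228474 ] 54.51083735926022 90.6706435208369
```

View pics/s3.png

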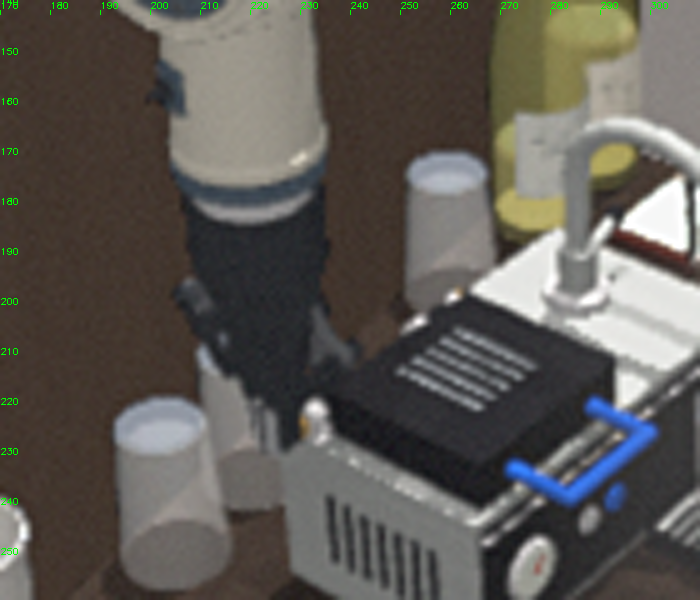

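Call:
play_rows([
  [255, [-0.15, 0, 0], [0, 0, 0]],
  [255, [-0.3, 0, 0], [0, 0, 0]],
  [255, [-0.4, 0, 0], [0, 0, 0]],
  [255, [-0.5, 0, 0], [0, 0, 0]],
  [255, [-0.5, 0, 0], [0, 0, 0]],
  [255, [-0.5, 0, 0], [0, 0, 0]],
])

```text
clock: 2.85
eef_pos: [628.1, 146.6, 123.3]
tcp_rot: [3.141, -0.002, 1.429]
contact_force: [1.4, 5.8, -0.3]
opening: 0.0
```

Call:
play_rows([
  [255, [-0.1, 0, 0], [0, 0, 0]],
  [255, [-0.2, 0, 0], [0, 0, 0]],
  [255, [-0.2, 0, 0], [0, 0, 0]],
  [255, [-0.2, 0, 0], [0, 0, 0]],
])

```text
clock: 3.18
eef_pos: [628.1, 146.6, 123.3]
tcp_rot: [3.141, -0.005, 1.428]
contact_force: [0.9, 15.4, -3.3]
opening: -0.003
```

```bash
python3 - <<'E'
from h import *
p,d=grab_frame('side');crop(p,180,180,280,260,7,'pics/s4.png')
n=np.array([.99,-.1415]);m=np.array([.1415,.99]);s=readout.sense();e=s['eef_pos'];print(e,s['contact_force'],n@e[:2]-546.5,m@e[:2]-147.2)
E
```

```text
[628.06457166 146.55325371 123.32158744] [ 1.24789552 14.86011752 -3.36480883] 54.54664053946226 86.7588580582165
```

View pics/s4.png

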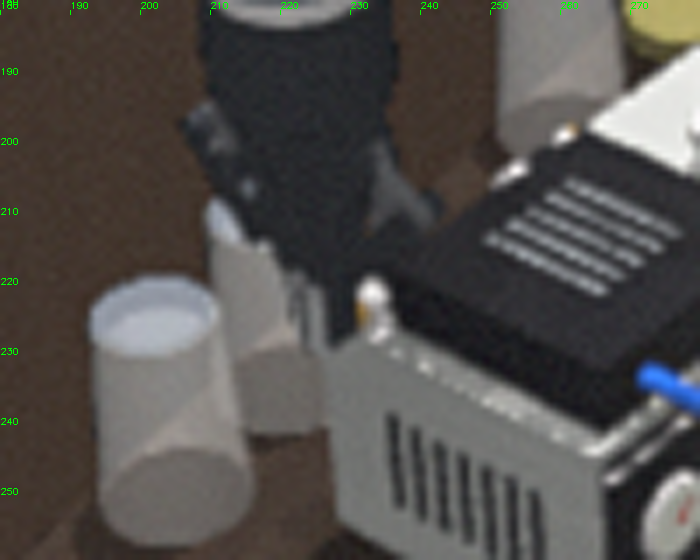

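Call:
play_rows([
  [255, [1, 0, 0], [0, 0, 0]],
  [255, [3.5, 0, 0], [0, 0, 0]],
  [255, [4, 0, -3], [0, 0, 0]],
  [200, [4, 0, -7], [0, 0, 0]],
  [147, [2, -1, -11], [0, 0, 0]],
  [147, [-1, -2, -12.7], [0, 0, 0]],
  [147, [-4, -3, -12.7], [0, 0, 0]],
  [147, [-7, -5, -12.7], [0, 0, 0]],
  [147, [-8.4, -6, -12.7], [0, 0, 0]],
  [147, [-8.4, -6, -12.7], [0, 0, 0]],
  [147, [-8.4, -6, -12.7], [0, 0, 0]],
])

```text
clock: 4.15
eef_pos: [556.2, 68.4, 250.8]
tcp_rot: [3.141, -0.0, 1.427]
contact_force: [0.6, 1.0, 0.3]
opening: 0.421
```

```bash
python3 - <<'E'
from h import *
c=calibration('wrist'); p,d=grab_frame('wrist'); np.save('pics/w2.npy',d); np.save('pics/w2T.npy',c['cam_to_world']); cv2.imwrite('pics/w2.png',p[:,:,::-1])
print(readout.sense()['eef_pos'],readout.sense()['opening'])
E
```

```text
[556.90331783  69.00681159 250.70422462] 0.42293857088740344
```

View pics/w2.png

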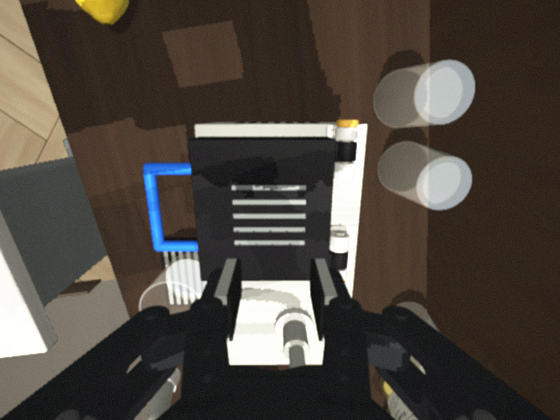

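```bash
python3 - <<'E'
from h import *
p=cv2.imread('pics/w2.png')[:,:,::-1]; crop(p,310,100,390,180,7,'pics/c2.png')
T=np.load('pics/w2T.npy'); f,cx,cy,_=K('wrist'); d=np.load('pics/w2.npy'); v,u=np.mgrid[:420,:560]
P=np.stack([(u-cx)/f*d,(v-cy)/f*d,d],-1)@T[:3,:3].T+T[:3,3]
n=np.array([.99,-.1415]);m=np.array([.1415,.99])
for uv in [(347,123),(347,126),(345,132),(155,205),(154,190),(157,225)]:
    q=P[uv[1],uv[0]]; print(uv,q.round(1),n@q[:2]-546.5,m@q[:2]-147.2)
M=(abs(P[...,2]-139)<6)&(u<165)&(u>140)&(v>150)&(v<255); q=P[M]; print((q[:,:2]@n-546.5).min(),(q[:,:2]@n-546.5).max(),(q[:,:2]@m-147.2).min(),(q[:,:2]@m-147.2).max(),np.percentile(q[:,2],[5,50,95]))
S=lambda a,b,z:np.r_[n*(a+546.5)+m*(b+147.2),z]
print(proj('wrist',[S(55,76,132),S(55,76,141),S(55,70,141),S(-113,36,136),S(-113,-36,136),S(75,72,120)],T))
E
```

```text
(347, 123) [625.  132.3 139.6] 53.52136701074653 72.18483943779711
(347, 126) [625.  129.9 138.6] 53.910168191523326 69.82104157000501
(345, 132) [622.5 125.6 141.1] 52.044220389614 65.2154676942605
(155, 205) [453.4  87.7 141.1] -110.03369545665896 3.765042239434507
(154, 190) [456.  100.8 140.8] -109.33526391921276 17.151678065475465
(157, 225) [450.3  69.4 141.2] -110.49960527389283 -14.799391406158719
-117.66312696625351 -98.11207527592296 -39.97649071413957 40.213300107209136 [137.07861987 140.59234324 142.19165828]
[[347.11806073 117.9704006 ]
 [349.68432043 118.03029324]
 [349.13014878 125.8230927 ]
 [149.13637218 167.26679481]
 [159.26998422 244.42556309]
 [366.56075605 122.66711712]]
```

View pics/c2.png

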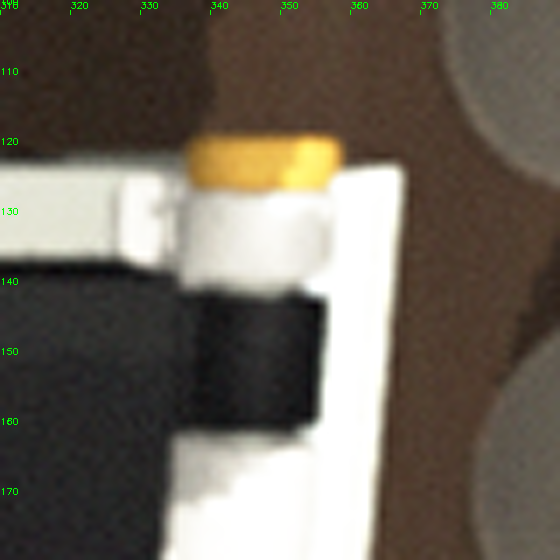

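Call:
play_rows([
  [147, [0, -3.5, 0], [0, 0, 0]],
  [147, [0, -7, 0], [0, 0, 0]],
  [147, [0, -10, 0], [0, 0, 0]],
  [147, [0, -10.6, 1], [0, 0, 0]],
  [147, [0, -10.6, 4], [0, 0, 0]],
  [147, [0, -10.6, 7], [0, 0, 0]],
  [147, [0, -10.6, 9], [0, 0, 0]],
  [147, [0, -10.6, 9], [0, 0, 0]],
])

```text
clock: 4.87
eef_pos: [449.8, 84.2, 156.7]
tcp_rot: [-3.136, 0.002, 1.43]
contact_force: [-1.0, 0.1, -0.2]
opening: 0.423
```

```bash
python3 - <<'E'
from h import *
p,d=grab_frame('side'); crop(p,220,160,340,260,6,'pics/s5.png')
n=np.array([.99,-.1415]);m=np.array([.1415,.99]);s=readout.sense();e=s['eef_pos'];print(e,s['contact_force'],n@e[:2]-546.5,m@e[:2]-147.2)
E
```

```text
[450.92465105  84.28649996 158.63971173] [-0.22445871  0.29305653  0.40950573] -112.01113520644628 0.04947308088628688
```

View pics/s5.png

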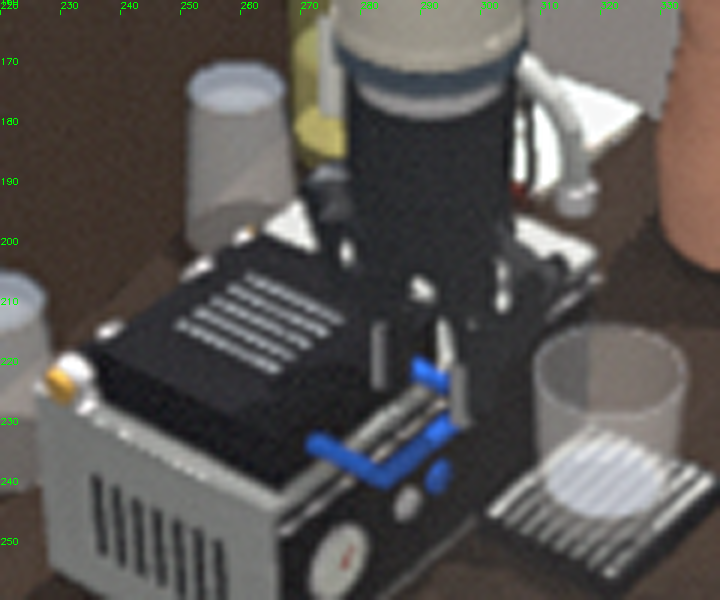

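Call:
play_rows([
  [147, [0, 0, 1.5], [0, 0, 0]],
  [147, [0, 0, 3], [0, 0, 0]],
  [147, [0, 0, 4.2], [0, 0, 0]],
  [147, [0, 0, 4.2], [0, 0, 0]],
  [200, [0, 0, 4.2], [0, 0, 0]],
  [255, [0, 0, 4.2], [0, 0, 0]],
  [255, [0, 0, 4.2], [0, 0, 0]],
  [255, [0, 0, 4.2], [0, 0, 0]],
  [255, [0, 0, 4.2], [0, 0, 0]],
  [255, [0, 0, 4.2], [0, 0, 0]],
], squeeze=25)

```text
clock: 5.75
eef_pos: [449.3, 84.6, 119.2]
tcp_rot: [-3.137, -0.0, 1.428]
contact_force: [-11.4, 5.5, 8.5]
opening: 0.104
```

```bash
python3 - <<'E'
from h import *
p,d=grab_frame('side'); crop(p,220,160,340,260,6,'pics/s6.png')
n=np.array([.99,-.1415]);m=np.array([.1415,.99]);s=readout.sense();e=s['eef_pos'];print(e,s['contact_force'],s['opening'],n@e[:2]-546.5,m@e[:2]-147.2)
E
```

```text
[449.28143051  84.54058714 119.2670925 ] [-11.1369831    4.53699135   7.84005983] 0.10627275661494084 -113.67387687399315 0.06850368260114692
```

View pics/s6.png

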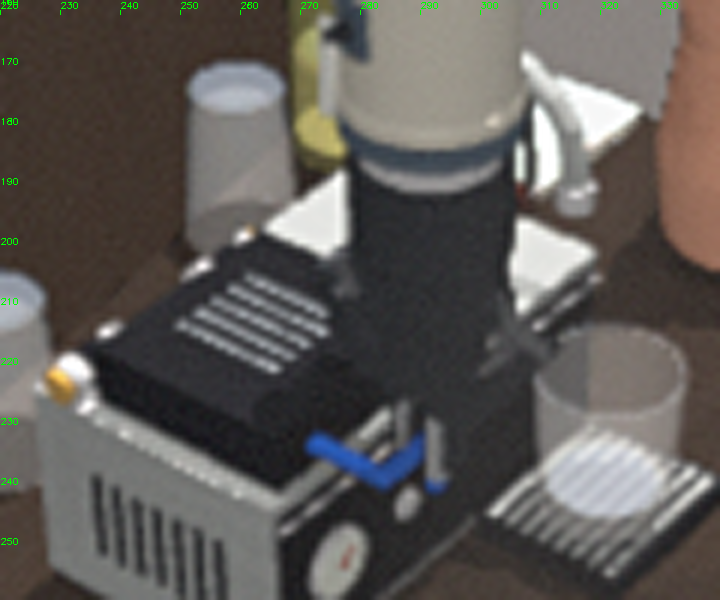

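Call:
play_rows([
  [255, [0, 0, -0.8], [0, 0, 0]],
  [255, [0, 0.1, -1.7], [0, 0, 0]],
  [255, [0, 0.25, -2.5], [0, 0, 0]],
  [255, [0, 0.4, -3.3], [0, 0, 0]],
  [255, [0, 0.75, -4.5], [0, 0, 0]],
  [255, [0, 1.15, -5.7], [0, 0, 0]],
  [255, [0, 1.7, -6.9], [0, 0, 0]],
  [255, [0, 2.25, -8.0], [0, 0, 0]],
  [255, [0, 2.25, -8.0], [0, 0, 0]],
])

```text
clock: 6.55
eef_pos: [471.0, 81.5, 200.7]
tcp_rot: [-3.135, -0.001, 1.428]
contact_force: [-17.0, 6.6, 10.9]
opening: 0.105
```

```bash
python3 - <<'E'
from h import *
p,d=grab_frame('side'); crop(p,220,140,340,250,6,'pics/s7.png')
n=np.array([.99,-.1415]);m=np.array([.1415,.99]);s=readout.sense();e=s['eef_pos'];print(e,s['contact_force'],s['opening'],n@e[:2]-546.5,m@e[:2]-147.2)
E
```

```text
[470.53021862  81.5333645  199.90510703] [-17.01104342   6.62884443   9.82615786] 0.10338568894538436 -92.21205464632965 0.09805679166672121
```

View pics/s7.png

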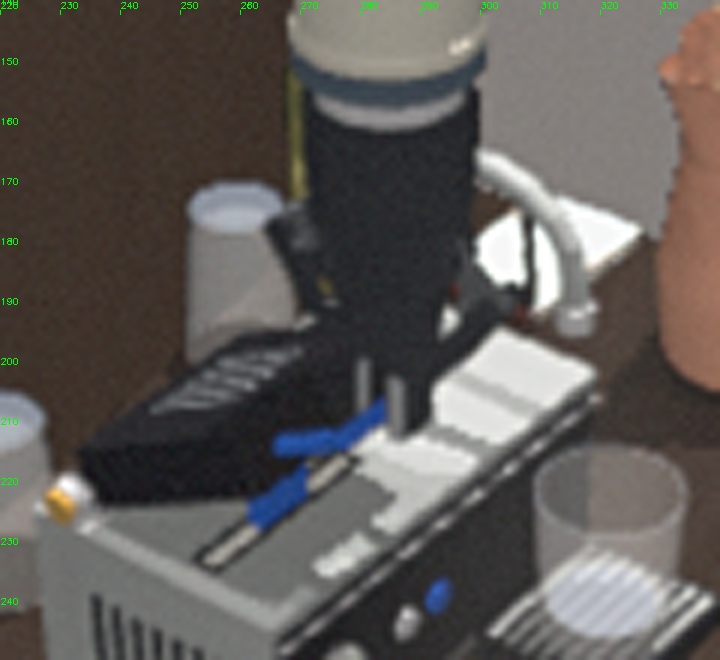

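Call:
play_rows([
  [255, [0, 0.6, -1.1], [0, 0, 0]],
  [255, [0, 1.27, -2.08], [0, 0, 0]],
  [255, [0, 2.1, -3.05], [0, 0, 0]],
  [255, [0, 2.98, -3.92], [0, 0, 0]],
  [255, [0, 3.95, -4.75], [0, 0, 0]],
  [255, [0, 4.96, -5.49], [0, 0, 0]],
  [255, [0, 6.03, -6.17], [0, 0, 0]],
  [255, [0, 7.14, -6.75], [0, 0, 0]],
  [255, [0, 8.3, -7.25], [0, 0, 0]],
  [255, [0, 9.48, -7.66], [0, 0, 0]],
  [255, [0, 9.48, -7.66], [0, 0, 0]],
])

```text
clock: 7.52
eef_pos: [570.0, 67.3, 278.6]
tcp_rot: [3.137, -0.001, 1.429]
contact_force: [-2.9, 0.4, 13.2]
opening: 0.106
```

```bash
python3 - <<'E'
from h import *
p,d=grab_frame('side'); crop(p,200,110,340,250,5,'pics/s8.png')
n=np.array([.99,-.1415]);m=np.array([.1415,.99]);s=readout.sense();e=s['eef_pos'];print(e,s['contact_force'],s['opening'],n@e[:2]-546.5,m@e[:2]-147.2)
E
```

```text
[569.48010621  67.44964538 278.40473292] [-2.45853136  0.86014201 10.83691095] 0.10201720093671086 7.741180326179233 0.15658395098674305
```

View pics/s8.png

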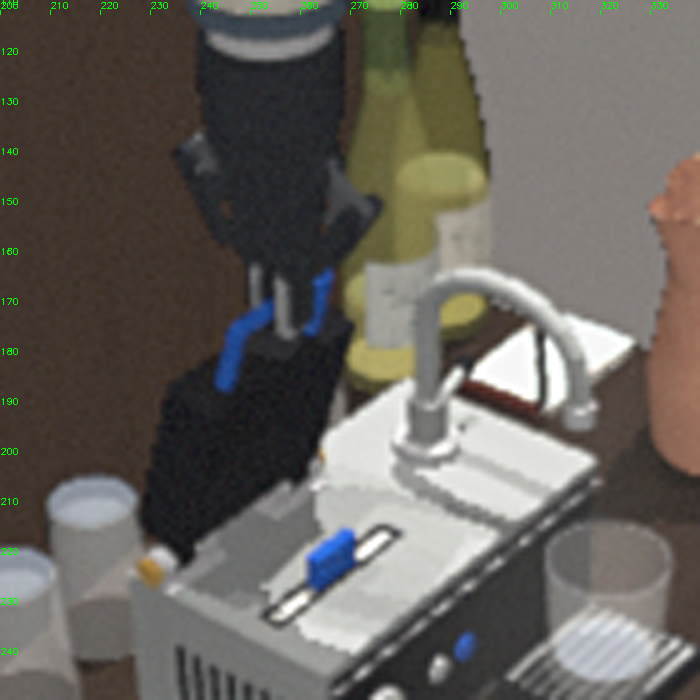

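Call:
play_rows([
  [255, [0, 1.25, -0.3], [0, 0, 0]],
  [255, [0, 2.46, -0.55], [0, 0, 0]],
  [255, [0, 3.7, -0.68], [0, 0, 0]],
  [255, [0, 4.97, -0.74], [0, 0, 0]],
  [255, [0, 5.8, -0.72], [0, 0, 0]],
  [255, [0, 6.65, -0.65], [0, 0, 0]],
  [255, [0, 7.2, -0.57], [0, 0, 0]],
  [255, [0, 7.2, -0.57], [0, 0, 0]],
  [255, [0, 7.2, -0.57], [0, 0, 0]],
])

```text
clock: 8.32
eef_pos: [640.4, 57.2, 282.3]
tcp_rot: [3.138, -0.001, 1.429]
contact_force: [1.4, 0.0, 6.1]
opening: 0.101
```

```bash
python3 - <<'E'
from h import *
p,d=grab_frame('side'); crop(p,200,110,340,250,5,'pics/s9.png')
n=np.array([.99,-.1415]);m=np.array([.1415,.99]);s=readout.sense();e=s['eef_pos'];print(e,s['contact_force'],s['opening'],n@e[:2]-546.5,m@e[:2]-147.2)
E
```

```text
[640.28203329  57.18357578 282.35243819] [1.2622441  0.34825369 5.7629116 ] 0.10736665595274747 79.28773698004818 0.011647733769763136
```

View pics/s9.png

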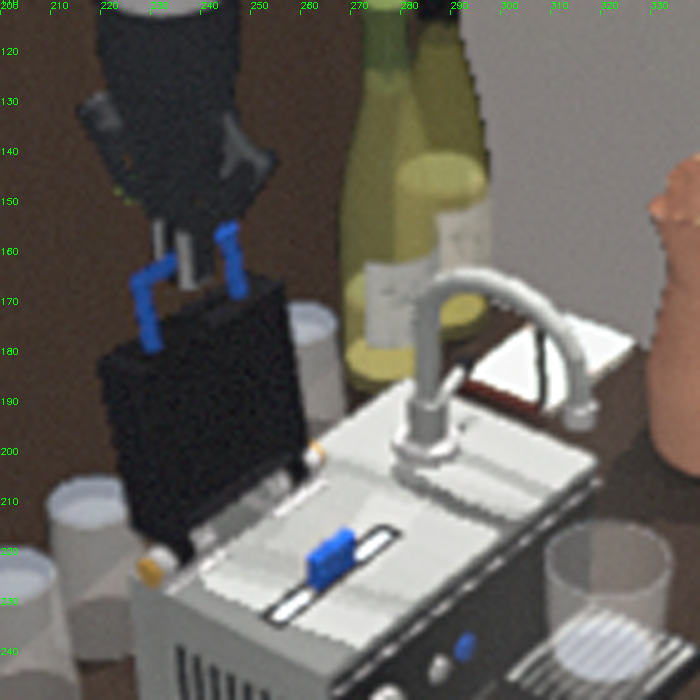

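Call:
play_rows([
  [147, [0, 0, 0], [0, 0, 0]],
  [147, [0, 0, 0], [0, 0, 0]],
  [147, [0, 0, 0], [0, 0, 0]],
  [147, [0, 0, 0], [0, 0, 0]],
  [147, [0, 0, -2], [0, 0, 0]],
  [147, [0, 0, -5], [0, 0, 0]],
  [147, [0, -3, -5], [0, 0, 0]],
  [147, [0, -6, -5], [0, 0, 0]],
  [147, [0, -9.9, -4], [0, 0, 0]],
  [147, [0, -9.9, -2], [0, 0, 0]],
  [147, [0, -9.9, 0], [0, 0, 0]],
  [147, [0, -9.9, 0], [0, 0, 0]],
])

```text
clock: 9.37
eef_pos: [538.3, 70.9, 277.5]
tcp_rot: [-3.137, 0.001, 1.429]
contact_force: [-1.4, -1.0, 0.5]
opening: 0.421
```

```bash
python3 - <<'E'
from h import *
c=calibration('wrist'); s=readout.sense(); p,d=grab_frame('wrist'); np.save('pics/w3.npy',d); np.save('pics/w3T.npy',c['cam_to_world']); cv2.imwrite('pics/w3.png',p[:,:,::-1])
T=c['cam_to_world']; f,cx,cy,_=K('wrist'); v,u=np.mgrid[:420,:560]
P=np.stack([(u-cx)/f*d,(v-cy)/f*d,d],-1)@T[:3,:3].T+T[:3,3]
n=np.array([.99,-.1415]);m=np.array([.1415,.99]);e=s['eef_pos'];print(e,s['contact_force'],s['opening'],n@e[:2]-546.5,m@e[:2]-147.2)
h=cv2.cvtColor(p,cv2.COLOR_RGB2HSV); M=(h[...,0]>100)&(h[...,0]<125)&(h[...,1]>150)&(abs(P[...,2]-144)<4)
q=P[M]; print(len(q)); a=q[:,:2]@n-546.5;b=q[:,:2]@m-147.2; print(np.percentile(a,[2,50,98]),np.percentile(b,[2,50,98]),np.median(q[:,2]))
k=(abs(b)<14); print(np.polyfit(b,a,1))
p,d=grab_frame('side'); crop(p,200,110,340,250,5,'pics/s10.png')
E
```

```text
[538.33600858  70.92389448 277.53866001] [-1.44865834 -0.98538923  0.51920243] 0.42076114389451014 -23.583082574767218 -0.810799246345141
416
[-24.78663414 -19.93018437 225.98899846] [-141.65269427   -0.32544585   17.1304184 ] 143.21025947026916
[ -1.60761544 -16.79350254]
```

View pics/w3.png

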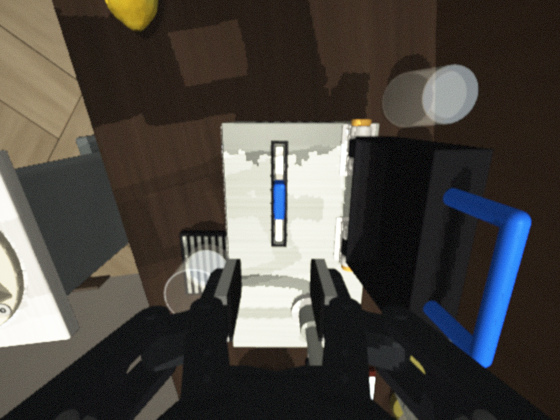

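View pics/s10.png

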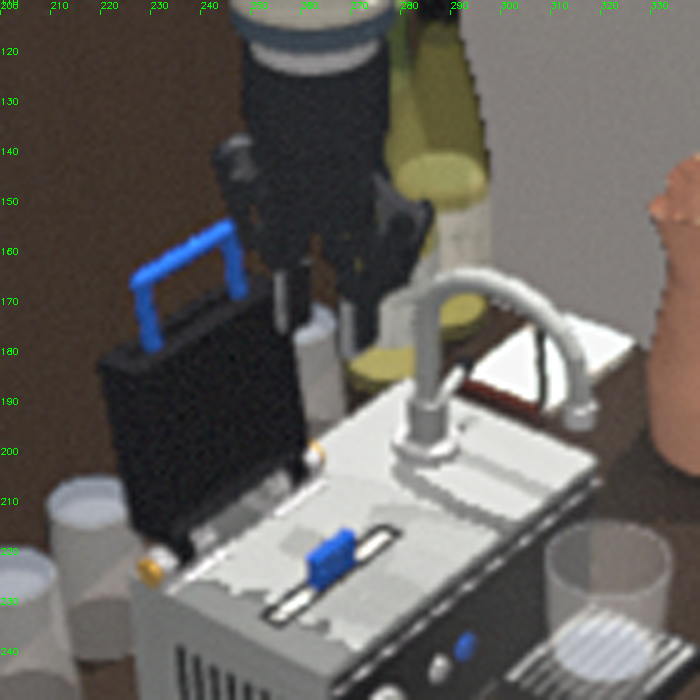

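Call:
play_rows([
  [147, [0, 0.2, 0], [0, 0, 0]],
  [147, [0, 0.2, 3.5], [0, 0, 0]],
  [147, [0, 0.2, 7], [0, 0, 0]],
  [147, [0, 0.2, 10.5], [0, 0, 0]],
  [147, [0, 0.2, 13], [0, 0, 0]],
  [147, [0, 0.2, 14.5], [0, 0, 0]],
  [147, [0, 0.2, 14.5], [0, 0, 0]],
  [147, [0, 0.2, 14.5], [0, 0, 0]],
])

```text
clock: 10.13
eef_pos: [543.6, 70.8, 136.0]
tcp_rot: [-3.141, 0.0, 1.429]
contact_force: [1.2, -0.2, 0.4]
opening: 0.419
```

```bash
python3 - <<'E'
from h import *
n=np.array([.99,-.1415]);m=np.array([.1415,.99]);s=readout.sense();e=s['eef_pos'];print(e,s['contact_force'],s['opening'],n@e[:2]-546.5,m@e[:2]-147.2)
p,d=grab_frame('side'); crop(p,200,130,340,250,5,'pics/s11.png')
E
```

```text
[543.61666748  70.76653338 135.99794908] [ 1.21486563 -0.17605798  0.39310794] 0.41884691406146196 -18.33296366478544 -0.21937350102163578
```

View pics/s11.png

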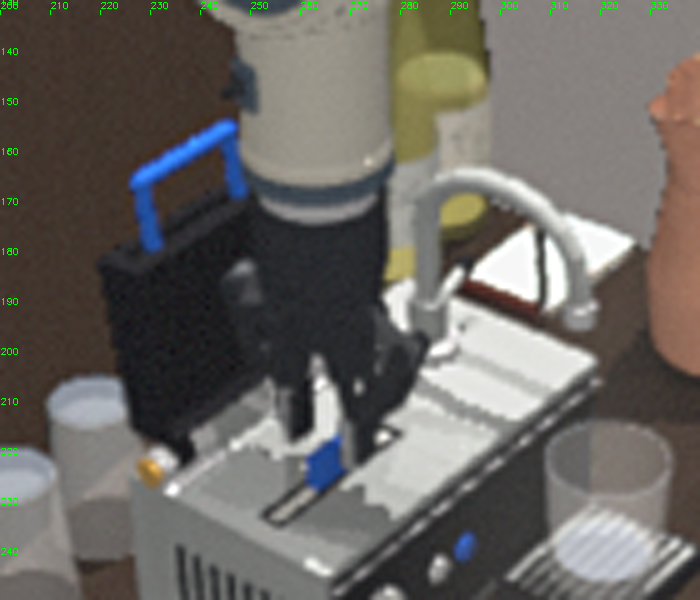

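Call:
play_rows([
  [147, [0, -0.1, 0.6], [0, 0, 0]],
  [147, [0, -0.1, 1.1], [0, 0, 0]],
  [147, [0, -0.1, 1.1], [0, 0, 0]],
  [200, [0, -0.1, 1.1], [0, 0, 0]],
  [255, [0, -0.1, 1.1], [0, 0, 0]],
  [255, [0, -0.1, 1.1], [0, 0, 0]],
  [255, [0, -0.1, 1.1], [0, 0, 0]],
  [255, [0, -0.1, 1.1], [0, 0, 0]],
  [255, [0, -0.1, 1.1], [0, 0, 0]],
], squeeze=60)

```text
clock: 10.93
eef_pos: [541.3, 71.0, 125.1]
tcp_rot: [-3.141, -0.0, 1.429]
contact_force: [-3.8, 1.1, 5.1]
opening: 0.1
```

```bash
python3 - <<'E'
from h import *
n=np.array([.99,-.1415]);m=np.array([.1415,.99]);s=readout.sense();e=s['eef_pos'];print(e,s['contact_force'],s['opening'],n@e[:2]-546.5,m@e[:2]-147.2)
E
```

```text
[541.28686216  71.04010509 125.10954582] [-3.77724533  1.05967483  5.08740758] 0.1003865199948412 -20.678181337020305 -0.2782049625762113
```

Call:
play_rows([
  [255, [0, 0, -0.8], [0, 0, 0]],
  [255, [0, 0, -1.8], [0, 0, 0]],
  [255, [0, 0, -3], [0, 0, 0]],
  [255, [0, 0, -4.2], [0, 0, 0]],
  [255, [0, 0, -5.4], [0, 0, 0]],
  [255, [0, 0, -5.4], [0, 0, 0]],
])

```text
clock: 11.43
eef_pos: [542.6, 71.1, 181.6]
tcp_rot: [3.139, -0.001, 1.429]
contact_force: [-3.8, 0.4, 0.9]
opening: 0.104
```

```bash
python3 - <<'E'
from h import *
n=np.array([.99,-.1415]);m=np.array([.1415,.99]);s=readout.sense();e=s['eef_pos'];print(e,s['contact_force'],s['opening'],n@e[:2]-546.5,m@e[:2]-147.2)
p,d=grab_frame('side'); crop(p,200,130,340,250,5,'pics/s12.png')
E
```

```text
[542.63880257  71.08056687 181.60899017] [-3.75385467  0.41845567  0.9211065 ] 0.10352706533160227 -19.34548566938838 -0.046848239217808896
```

View pics/s12.png

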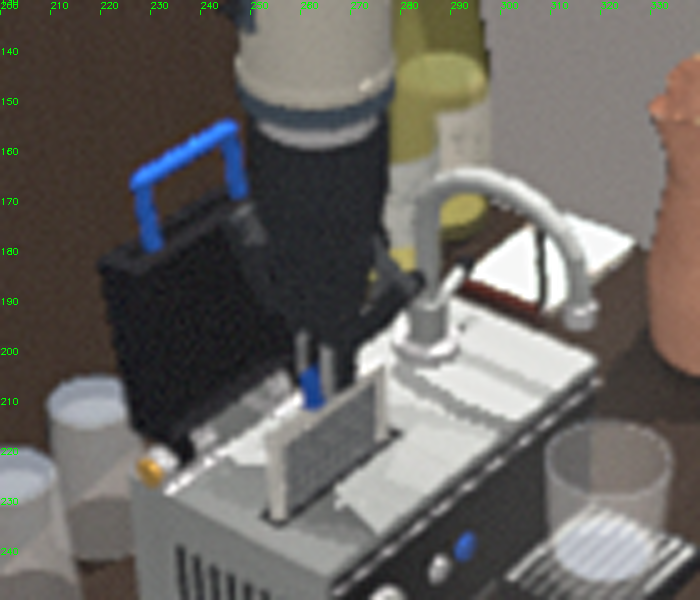

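Call:
play_rows([
  [255, [0, 0, -1.2], [0, 0, 0]],
  [255, [0, 0, -2.6], [0, 0, 0]],
  [255, [0, 0, -4], [0, 0, 0]],
  [255, [0, 0, -5.4], [0, 0, 0]],
  [255, [0, 0, -6.8], [0, 0, 0]],
  [255, [0, 0, -8], [0, 0, 0]],
  [255, [0, 0, -8.8], [0, 0, 0]],
  [255, [0, 0, -8.8], [0, 0, 0]],
  [255, [0, 0, -8.8], [0, 0, 0]],
])

```text
clock: 12.23
eef_pos: [541.9, 70.9, 266.5]
tcp_rot: [3.141, -0.0, 1.429]
contact_force: [-0.5, -0.3, -1.0]
opening: 0.098
```

Call:
play_rows([
  [255, [0, -0.8, 0], [0, 0, 0]],
  [255, [0, -2, 0], [0, 0, 0]],
  [255, [0, -3.5, 0], [0, 0, 0]],
  [255, [0, -5.2, 0], [0, 0, 0]],
  [255, [0, -7, 0], [0, 0, 0]],
  [255, [0, -8.8, 0], [0, 0, 0]],
  [255, [0, -10.5, 0], [0, 0, 0]],
  [255, [0, -12, 0], [0, 0, 0]],
  [255, [0, -13, 0], [0, 0, 0]],
  [255, [0, -13.5, 0], [0, 0, 0]],
  [255, [0, -13.5, 0], [0, 0, 0]],
  [255, [0, -13.5, 0], [0, 0, 0]],
])

```text
clock: 13.23
eef_pos: [408.4, 90.1, 266.7]
tcp_rot: [3.141, -0.0, 1.429]
contact_force: [0.1, -0.4, -1.6]
opening: 0.1
```

Call:
play_rows([
  [255, [0, 0, 0], [0, 0, 0]],
  [255, [0, 0, 0], [0, 0, 0]],
  [255, [0, 0, 0], [0, 0, 0]],
  [255, [0, 0, 0], [0, 0, 0]],
  [255, [0, 0, 0], [0, 0, 0]],
  [255, [0, 0, 0], [0, 0, 0]],
])

```text
clock: 13.73
eef_pos: [408.3, 90.0, 266.5]
tcp_rot: [-3.141, 0.0, 1.429]
contact_force: [-0.1, 0.4, -0.2]
opening: 0.097
```

```bash
python3 - <<'E'
from h import *
n=np.array([.99,-.1415]);m=np.array([.1415,.99]);s=readout.sense();e=s['eef_pos'];print(e,s['contact_force'],s['opening'],n@e[:2]-546.5,m@e[:2]-147.2,abs(s['qvel']).max())
p,d=grab_frame('side'); crop(p,200,110,340,250,5,'pics/s13.png')
p,d=grab_frame('wrist'); cv2.imwrite('pics/w4.png',p[:,:,::-1])
E
```

```text
[408.25901175  90.01492747 266.48666177] [-0.13630857  0.3509007  -0.1831372 ] 0.0970627355893283 -155.06069060097673 -0.3165716414144413 0.0029219791770600722
```

View pics/s13.png

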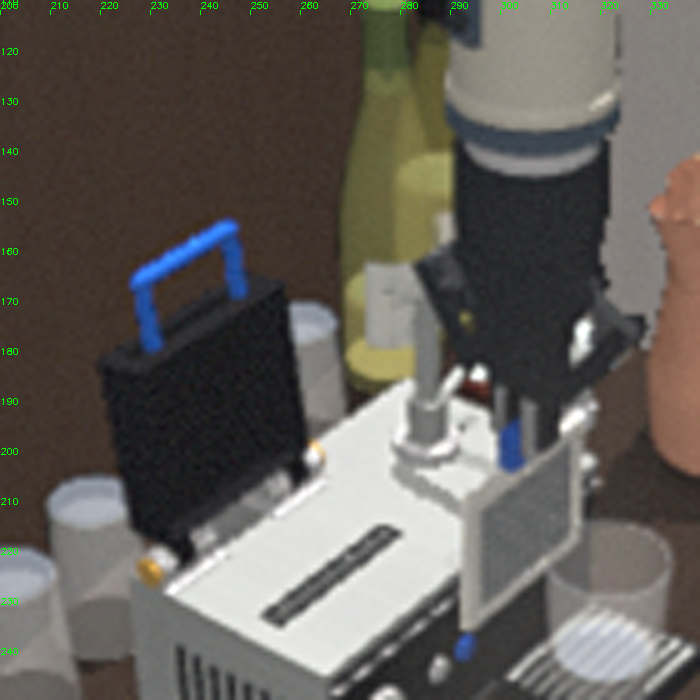

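View pics/w4.png

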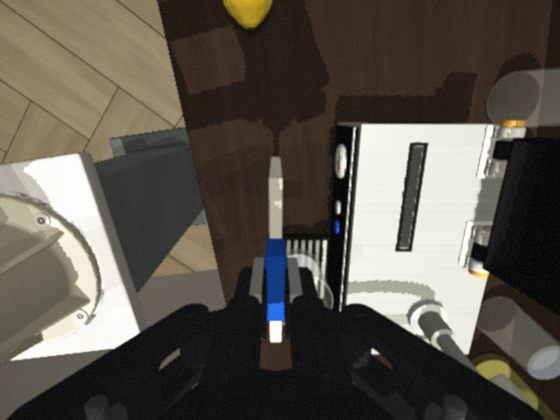

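The plate hangs upright in the gripper in front of the casing. The slot is empty, the hood stands open and the pin's brass head lies against the ear at (512,125) in the wrist picture, so I am handing in.

```bash
python3 - <<'E'
from rig import r
print(r.sign_off())
E
```

```text
the job is handed in; nothing more can be done
None
```

The job is handed in at about 14 s of the 70 s allowed. I pushed the left hinge pin home with the hood down, swung the hood open by its bar and let go. I then drew the plate straight up out of its slot by the blue tab.

- **Pin:** it stopped hard at about 15 N with its outer face near y = 76 mm. A close-up before lifting showed the head against the ear, and it looked the same in the last pictures.
- **Hood:** it stands open at roughly 1.7 rad. That angle comes from the gripper's position on the bar when I let go; I did not measure it separately.
- **Plate:** it is gripped by its tab (gripper opening about 8 to 9 mm on the 10 mm tab) and looks upright in the pictures. Its middle is about 80 mm in front of the casing and its lower edge about 60 mm above the casing's top. The last readings showed almost no motion and almost no outside force.
- **Other things:** the path stayed clear of everything, and nothing in the pictures looked disturbed. I did not measure the other things' positions again at the end.

No check failed. The first estimates of the dispenser's yaw disagreed (-0.153 and -0.134 rad). I used -0.142 rad from edge fits in the depth pictures, and the contacts later agreed with it.

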